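# Turn the barista's tray to the tamper

### The job

Bring the small tamper to the front of the round turning tray: gently push the pegs on the tray's rim with the fingertips, gripping nothing, and turn the tray until the tamper stands in line with the flat steel pointer that sticks out from under it. Let the tray come to rest there. Do not touch or lift the things standing on the tray, and leave the things around it where they are.

Things in the scene. Friction and masses are not known exactly. Their poses are not given: they have to be found in the camera images.
- foot: Fixed foot of the turntable: dark round plate, 176 mm across, 10 mm high, hidden under the tray, with a flat steel pointer, 24 mm wide with a diamond end, 7 mm high; its tip lies 175 mm from the axis, 55 mm beyond the tray's edge. Origin: on the turning axis, on the worktop. The pointer runs along the foot's own -x axis (roughly towards the robot).
- tray: Round light-wood tray, 240 mm across, 16 mm thick, upper face 28 mm above the worktop, with six upright pegs on its rim and a low hub cap. It turns endlessly either way about the vertical axis through the foot's origin, needs 1 to 2 N at the rim to keep moving and stays where it is left. Origin: centre of its underside, 12 mm above the worktop. Its x axis points at one peg.
- peg (a point): Point half-way up the peg on the tray's own x axis, 110 mm from the tray's axis and 48 mm above the worktop. The six alike turned wooden pegs are part of the tray and stand every 60 degrees; each is 40 mm high (top 68 mm above the worktop), 11 to 18 mm thick. They are what to push, sideways along the rim.
- tamper_small: The small tamper: wide flat steel foot 50 mm across, thick black waist, steel cap 30 mm across; 55 mm high, so its top is 83 mm above the worktop. Origin: centre of its underside, z up. It stands loose on the tray, one of the four things there in the corners of a square, each 58 mm from the tray's axis; which stands where changes.
- leveller: Coffee leveller: low squat puck, black ribbed upper half on a steel lower half, 64 mm across, 28 mm high. Origin: centre of its underside. It stands loose on the tray, one of the four things there in the corners of a square, each 58 mm from the tray's axis; which stands where changes.
- dosing_cup: Dosing cup: plain open steel cup, 60 mm across, 48 mm high. Origin: centre of its underside. It stands loose on the tray, one of the four things there in the corners of a square, each 58 mm from the tray's axis; which stands where changes.
- wine_stopper: Bottle stopper: narrow black ribbed plug on a steel knob, 33 mm across, 46 mm high (slimmer than the tamper and without a cap). Origin: centre of its underside. It stands loose on the tray, one of the four things there in the corners of a square, each 58 mm from the tray's axis; which stands where changes.
- espresso_cup: White espresso cup with one handle, 59 x 87 x 52 mm high, to the left of the tray, about 205 mm from its axis. Origin under its middle. Lies loose on the worktop; leave it alone.
- portafilter: Steel portafilter with a black handle, 81 x 208 x 28 mm, to the right of the tray, its middle about 205 mm from the axis. Origin under its middle. Lies loose on the worktop; leave it alone.
- teaspoon: Teaspoon, 130 x 26 x 11 mm, behind the tray, about 170 mm from its axis. Origin under its middle. Lies loose on the worktop; leave it alone.
- order_pad: Small note pad, 107 x 74 x 11 mm, far to the left. Origin under its middle. Lies loose on the worktop; leave it alone.
Things that resemble listed ones, but are neither listed nor needed, are in the scene too. Of the things like the wine_stopper, leave any that is turquoise; of the rest the smaller one is meant.

How it is judged:
By the outcome, as a careful person would: the job done as asked, in the order asked, and still so for the second after the job is handed in, with the robot touching nothing.
It also fails if it takes over 48 s, if anything falls off the work surface, if the arm or the gripper's body presses on something with over 40 N, if the wrist force passes 120 N, or if a joint passes its speed limit or range.

### The arm

A 6-joint arm with a two-finger parallel gripper is mounted at the origin on a cart in front of the work surface, level with it; the furniture and walls round the work are solid. World frame = base frame: x ahead of the robot, y to its left, z up, the work surface at z = 0. Lengths are in m, angles in degrees, forces in N, time in s.
With the tool pointing down it reaches from about 0.3 to 0.825 m from the base axis. Payload 5.4 kg.
Tool frame: the origin (TCP) lies midway between the tips of the shut fingers; the grasp point (between the pads) lies bot.pinch_z behind it (bot.pinch_z is the distance from the TCP to the grasp point, in m); z points along the fingers, y is the line along which they close (so a half turn about z gives the same grasp; the last joint's range is limited). The gripper opens to 92 mm and grips with 3 to 60 N. Pads are 20 mm wide; open, the fingers measure 128 mm over their backs; the gripper's body (75 mm by 189 mm) begins 69 mm behind the grasp point.
Start: joints at [55.457, 9.076, 91.501, -0, 79.423, -12.038], TCP at [0.22, 0.531, 0.215] pointing down, gripper open.
Joint ranges: [-166.64, 166.64], [-54.1, 131.32], [10.49, 154.53], [-73.88, 253.88], [9.74, 151.15], [-171.62, 171.62]. Speed limits (degrees/s): [147.25, 147.25, 180, 180, 180, 180].

### API

Orientations are given as [roll, pitch, yaw] about the fixed x, y, z axes, in that order (R = Rz(yaw) Ry(pitch) Rx(roll)).
In Python, from cell import bot gives the robot as it stands.
- The arm moves only by the tool apply_moves, never from a script. Its argument "moves" is a list of rows, each an object with "hand": the opening, from -1 (shut) to 1 (fully open); "linear": the shift along the tool's x, y, z each as a share of 0.03 m, from -1 to 1, a list of three; "rot": the turn, a rotation vector about the tool's x, y, z each as a share of 0.15 rad, from -1 to 1, a list of three. A call has 1 to 8 rows; each row shifts and turns the commanded pose from where the row before left it, along the tool's axes as they then stand; what a row does not reach is not made up. A row lasts 1/10 s, in which the tool goes at most 50 mm and 8.59 degrees, less where a joint would pass 70% of its speed; a pose out of reach is approached as far as the arm can. A call with a number of a shift or a turn outside -1 to 1 is refused whole. A call with a gripper value outside its range is refused whole. The fingers move at their own pace and stop on an object; the grip force is fixed at half the most. Time passes only in rows, so rows that do not move let the fingers close. It gives the time, the measured TCP pose, the force, the opening and the grip force at its end, in the units of the state.
- bot.get_obs(): the state, without advancing time (a new reading comes with each control period).
- bot.camera(name): name is "side" or "top"; returns a dict with "image" (400x640x3 uint8, red, green, blue), "fx", "fy", "cx", "cy" (pixels), "k1" (the pictures are not rectified: a ray, as slopes to the right and down, at radius r is drawn at 1 + k1 r^2 times it, then the intrinsics apply), "T" (4x4, takes a point from camera to world coordinates). Camera axes: x right, y up, looking along -z (the intrinsics and any distortion apply to the point x, -y, -z); pixel columns grow to the right and rows downward; lengths in m; the calibration is good to about 2 mm. A picture is of the moment at which its call begins. There is no depth.
- bot.job_done(): hands the job in; it is judged then, once.
The state is a dict: "clock": time; "joints": joint angles; "joint_velocities": joint speeds; "joint_efforts": joint torques, N m; "position": TCP position; "orientation": TCP orientation; "force": force on the tool from outside, world axes, zero at the start; "wrist_torque": the same for the moment, N m; "finger_gap": finger opening in m; "grasp_force": force on a finger pad.
Only numpy, scipy, OpenCV 4.12 (cv2) and the standard library are available. Lean on these libraries where they do the work, as an engineer would, in place of code of your own. Each camera call takes 0.05 s, during which the arm holds its last target. There are 200 camera calls.

## Working session

There is one attempt and no reset: what is moved stays moved. The work goes in short steps, Python scripts to look and compute and a tool call to move; the robot and the scene stay as the last step left them, time stands still between calls to the robot, and variables do not carry over. Pictures are saved under pics/ and viewed, at most 10 in all, crops included, and the job is handed in when it is done.

Besides the shell and the picture viewer there is one more tool, called after "Emit:" in YAML: its name, and indented under it one key for each argument. apply_moves: Moves the arm, as the interface text tells. Its arguments: {"type":"object","properties":{"moves":{"type":"array","items":{"type":"object","properties":{"hand":{"type":"number"},"linear":{"type":"array","items":{"type":"number","minimum":-1,"maximum":1}},"rot":{"type":"array","items":{"type":"number","minimum":-1,"maximum":1}}}}}},"required":["moves"]}

```bash
mkdir -p pics
cat > h.py <<'E'
import numpy as np, cv2
from cell import bot
def grab(n,f):
    c=bot.camera(n); cv2.imwrite(f,c["image"][:,:,::-1]); return c
def ray(c,u,v):
    K=np.array([[c["fx"],0,c["cx"]],[0,c["fy"],c["cy"]],[0,0,1.]])
    x,y=cv2.undistortPoints(np.array([[[u,v]]],float),K,np.array([c["k1"],0,0,0.]),None,None)[0,0]
    T=np.array(c["T"]); return T[:3,3],T[:3,:3]@np.array([x,-y,-1])
def onz(c,u,v,z):
    o,d=ray(c,u,v); return o+d*(z-o[2])/d[2]
def proj(c,P):
    T=np.array(c["T"]); q=T[:3,:3].T@(np.array(P)-T[:3,3]); x,y=q[0]/-q[2],-q[1]/-q[2]
    s=1+c["k1"]*(x*x+y*y); return np.array([c["fx"]*x*s+c["cx"],c["fy"]*y*s+c["cy"]])
E
python3 - <<'E'
from h import *
for n in("top","side"):
    c=grab(n,f"pics/{n}0.png"); print(n,c["fx"],c["k1"],np.round(c["T"],3).tolist())
o=bot.get_obs(); print(o["clock"],o["position"],o["orientation"],o["finger_gap"],bot.pinch_z)
E
```

```text
top 393.3327163801881 -0.0785319527019942 [[-0.023, 0.996, -0.089, 0.486], [-1.0, -0.021, 0.022, 0.141], [0.02, 0.09, 0.996, 1.16], [0.0, 0.0, 0.0, 1.0]]
side 434.906547869598 -0.10516315154546849 [[0.28, -0.685, 0.673, 1.315], [0.96, 0.208, -0.187, -0.088], [-0.012, 0.699, 0.715, 0.847], [0.0, 0.0, 0.0, 1.0]]
0.1 [0.21978921 0.53071301 0.21369317] [-1.79903169e+02 -2.14602756e-02  1.57492052e+02] 0.09148743923834855 0.0187
```

View pics/top0.png

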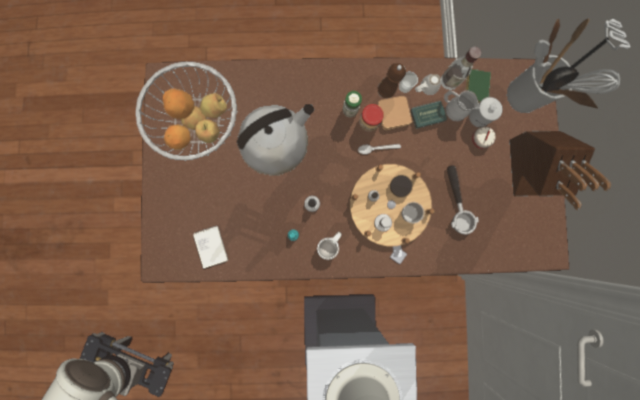

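View pics/side0.png

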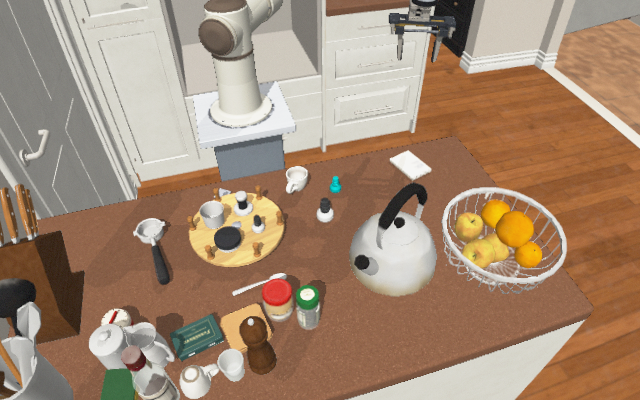

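The top view shows the tray centred near (391,205), with the pointer tip at about (398,255). On it are the leveller (401,186), the dosing cup (412,212), a capped thing (383,223) and a slim one (373,196). Off the tray there is a turquoise stopper (293,235) and a larger stopper lookalike (312,204). I'll enlarge both views to confirm which one is the tamper.

Run:
```python
from h import *
a=cv2.imread("pics/top0.png")[155:275,335:455]; b=cv2.imread("pics/side0.png")[170:290,175:315]
cv2.imwrite("pics/crop0.png",np.vstack([np.hstack([cv2.resize(a,(400,400),interpolation=cv2.INTER_CUBIC),cv2.resize(b,(400,343),interpolation=cv2.INTER_CUBIC)[:400] if 0 else cv2.copyMakeBorder(cv2.resize(b,(400,343),interpolation=cv2.INTER_CUBIC),0,57,0,0,cv2.BORDER_CONSTANT)])]))
c=bot.camera("top"); im=c["image"]; hsv=cv2.cvtColor(im,cv2.COLOR_RGB2HSV)
print(hsv[205,360],hsv[235,395],hsv[170,390],hsv[255,398],hsv[280-15,398])
m=((hsv[:,:,2]>150)&(hsv[:,:,1]>60)).astype(np.uint8); m[:150]=0;m[275:]=0;m[:,:335]=0;m[:,445:]=0
cs=max(cv2.findContours(m,0,1)[0],key=cv2.contourArea)
pts=np.array([onz(c,*p[0],.028)[:2] for p in cv2.convexHull(cs)]); print(cv2.minEnclosingCircle(pts.astype(np.float32)),cv2.fitEllipse(cs))
for z,uv in [(.007,(398,255)),(.083,(383,223)),(.0742,(373,196)),(.028,(391,205))]: print(z,uv,onz(c,*uv,z))
```

```text
[ 17  99 218] [ 20  93 231] [ 18  96 223] [  0   1 201] [ 11 101 114]
((0.5671889185905457, -0.09697692096233368), 0.12327413260936737) ((390.2914123535156, 205.6646270751953), (76.94396209716797, 79.22315216064453), 135.67840576171875)
0.007 (398, 255) [ 0.41658362 -0.11620619  0.007     ]
0.083 (383, 223) [ 0.50967239 -0.06089203  0.083     ]
0.0742 (373, 196) [ 0.58559369 -0.0372731   0.0742    ]
0.028 (391, 205) [ 0.56250906 -0.09655456  0.028     ]
```

View pics/crop0.png

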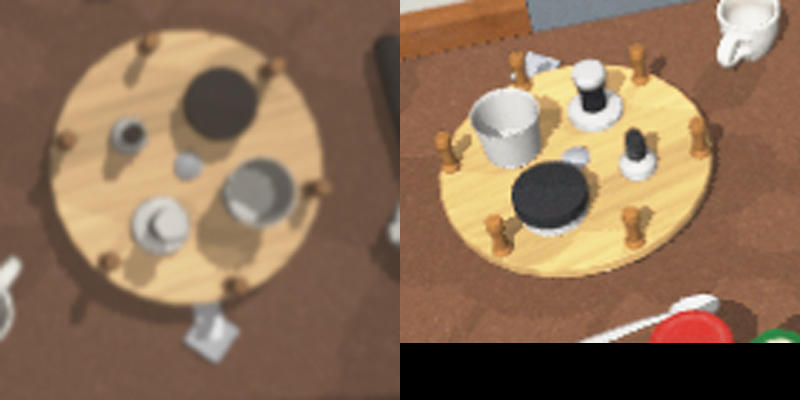

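The crop confirms the choice: the thing at top-view (383,223) has a wide steel foot, a black waist and a steel cap, so it is the small tamper. The thing at (374,196) is slim, ribbed and capless, so it is the stopper. Next I'll fit the axis from the peg tops, then the pointer bearing and the tamper bearing.

```bash
cat >> h.py <<'E'
from scipy.optimize import least_squares
def pegfit(c,uvs,z=.066):
    P=np.array([onz(c,*p,z)[:2] for p in uvs])
    f=lambda q:(P-(q[:2]+.11*np.c_[np.cos(q[2]+np.round((np.arctan2(*(P-q[:2]).T[::-1])-q[2])/(np.pi/3))*np.pi/3),np.sin(q[2]+np.round((np.arctan2(*(P-q[:2]).T[::-1])-q[2])/(np.pi/3))*np.pi/3)])).ravel()
    s=min((least_squares(f,[.565,-.097,a]) for a in np.radians([0,15,30,45])),key=lambda s:s.cost)
    return s.x[:2],np.degrees(s.x[2])%60,np.sqrt((s.fun**2).mean()),P
E
python3 - <<'E'
from h import *
for n,cr,(x0,y0,k),box in [("top",[(148,42),(272,66),(66,140),(318,187),(108,262),(235,287)],(335,155,.3),(240,275,380,415)),
  ("side",[(518,57),(638,49),(697,122),(631,212),(497,220),(445,137)],(175-400*.35,170,.35),(183,200,212,235))]:
    c=bot.camera(n); uv=[(x0+k*x,y0+k*y) for x,y in cr]
    a,t,e,P=pegfit(c,uv,.066); print(n,a,t,e); print(np.degrees(np.arctan2(*(P-a).T[::-1])).round(1), np.hypot(*(P-a).T).round(4))
    hsv=cv2.cvtColor(c["image"],cv2.COLOR_RGB2HSV); m=((hsv[:,:,1]<45)&(hsv[:,:,2]>130)).astype(np.uint8)
    r0,r1,c0,c1=box; w=np.zeros_like(m); w[r0:r1,c0:c1]=m[r0:r1,c0:c1]
    ct=max(cv2.findContours(w,0,1)[0],key=cv2.contourArea); M=cv2.moments(w,True)
    Q=np.array([onz(c,*p[0],.007)[:2] for p in ct]); d=np.hypot(*(Q-a).T); an=np.degrees(np.arctan2(*(Q-a).T[::-1]))%360
    i=d.argmax(); g=onz(c,M["m10"]/M["m00"],M["m01"]/M["m00"],.007)[:2]-a
    print(" tip",ct[i][0],Q[i],d[i].round(4),an[i].round(1),"cen",np.hypot(*g).round(4),np.degrees(np.arctan2(*g[::-1]))%360,"ext",an.min(),an.max())
    tb=[(160,226)] if n=="top" else [(595,113)]; tc=[(172,219)] if n=="top" else [(589,72)]
    for (x,y),z in [(tb[0],.031),(tc[0],.083)]:
        g=onz(c,x0+k*x,y0+k*y,z)[:2]; g2=g-a; print(" tamper",g,np.hypot(*g2),np.degrees(np.arctan2(*g2[::-1]))%360)
E
```

```text
top [ 0.56254741 -0.09293005] 17.92983253981631 0.0008854059396633269
[  17.7  -41.6   78.2 -101.8  137.7 -162.6] [0.1092 0.1091 0.1079 0.1095 0.1094 0.1095]
 tip [400 263] [ 0.39312368 -0.12128221] 0.1718 189.5 cen 0.1465 189.31342685807903 ext 179.80836582543918 198.5433409434099
 tamper [ 0.51140485 -0.07067539] 0.05577482477936373 156.4837558643961
 tamper [ 0.51575208 -0.0711059 ] 0.05163425658242091 154.99685860142236
side [ 0.56506675 -0.0935978 ] 17.876292833545314 0.0007437862939771908
[-162.1  137.9   77.9   17.6  -41.8 -102.1] [0.109  0.1103 0.1083 0.1093 0.1094 0.1089]
 tip [220 188] [ 0.39195118 -0.11895191] 0.175 188.3 cen 0.1561 187.09829486954425 ext 179.92585801642858 192.7292222198359
 tamper [ 0.51744609 -0.06977798] 0.053245762358984115 153.42581340477247
 tamper [ 0.51751727 -0.06798543] 0.05400875942627632 151.69101750094748
```

Both views agree. The axis is at about (0.564, −0.093), with pegs at 17.9°+60k (fitted radius 0.109, given 0.110). The pointer bears about 189° and the tamper about 155°, so the tray must turn roughly +34° (CCW). I'll push the 138° peg from behind, outside the loose things. First I'll turn the tool and travel at height.

Emit:
apply_moves:
  moves:
    - {"hand": -1,"linear": [0,0,0],"rot": [0,0,0.87]}
    - {"hand": -1,"linear": [0,0,0],"rot": [0,0,0.87]}
    - {"hand": -1,"linear": [0,0,0],"rot": [0,0,0.87]}
    - {"hand": -1,"linear": [0,0,0],"rot": [0,0,0.87]}
    - {"hand": -1,"linear": [0,0,0],"rot": [0,0,0.87]}
    - {"hand": -1,"linear": [-1,0,0],"rot": [0,0,0]}
    - {"hand": -1,"linear": [-1,0,0],"rot": [0,0,0]}
    - {"hand": -1,"linear": [-1,0,0],"rot": [0,0,0]}

```text
clock: 1.05
position: [0.2655, 0.4524, 0.2144]
orientation: [-180.0, 0.0, 120.2]
force: [0.6, -0.8, 0.3]
finger_gap: 0.0298
grasp_force: 0.0
```

Emit:
apply_moves:
  moves:
    - {"hand": -1,"linear": [-1,0,0],"rot": [0,0,0]}
    - {"hand": -1,"linear": [-1,0,0],"rot": [0,0,0]}
    - {"hand": -1,"linear": [-1,0,0],"rot": [0,0,0]}
    - {"hand": -1,"linear": [-1,0,0],"rot": [0,0,0]}
    - {"hand": -1,"linear": [-1,0,0],"rot": [0,0,0]}
    - {"hand": -1,"linear": [-1,0,0],"rot": [0,0,0]}
    - {"hand": -1,"linear": [-1,0,0],"rot": [0,0,0]}
    - {"hand": -1,"linear": [-1,0,0],"rot": [0,0,0]}

```text
clock: 1.85
position: [0.386, 0.2446, 0.2146]
orientation: [180.0, -0.0, 120.1]
force: [0.8, -0.2, 0.1]
finger_gap: 0.0002
grasp_force: 0.0
```

Emit:
apply_moves:
  moves:
    - {"hand": -1,"linear": [-1,0,0],"rot": [0,0,0]}
    - {"hand": -1,"linear": [-1,0,0],"rot": [0,0,0]}
    - {"hand": -1,"linear": [-1,0,0],"rot": [0,0,0]}
    - {"hand": -1,"linear": [-1,0,0],"rot": [0,0,0]}
    - {"hand": -1,"linear": [-1,0,0],"rot": [0,0,0]}
    - {"hand": -1,"linear": [-1,0,0],"rot": [0,0,0]}
    - {"hand": -1,"linear": [-1,0,0],"rot": [0,0,0]}
    - {"hand": -1,"linear": [0,0,0],"rot": [0,0,0]}

```text
clock: 2.65
position: [0.4922, 0.0614, 0.2145]
orientation: [-180.0, 0.1, 119.9]
force: [-1.5, 0.9, -0.4]
finger_gap: 0.0003
grasp_force: 0.0
```

Emit:
apply_moves:
  moves:
    - {"hand": -1,"linear": [-0.86,-0.26,0],"rot": [0,0,0]}
    - {"hand": -1,"linear": [-0.86,-0.25,0],"rot": [0,0,0]}
    - {"hand": -1,"linear": [0,0,1],"rot": [0,0,0]}
    - {"hand": -1,"linear": [0,0,1],"rot": [0,0,0]}
    - {"hand": -1,"linear": [0,0,1],"rot": [0,0,0]}
    - {"hand": -1,"linear": [0,0,0.9],"rot": [0,0,0]}
    - {"hand": -1,"linear": [0,0,0],"rot": [0,0,0]}

```text
clock: 3.35
position: [0.5, 0.0131, 0.0937]
orientation: [-179.6, -0.3, 120.1]
force: [0.1, -0.7, 0.3]
finger_gap: 0.0
grasp_force: 0.0
```

Run:
```python
from h import *
o=bot.get_obs(); print(o["position"],o["force"])
a=grab("top","pics/t1.png")["image"][135:255,335:455]; b=grab("side","pics/s1.png")["image"][150:290,175:315]
cv2.imwrite("pics/crop1.png",np.hstack([cv2.resize(x,(400,400),interpolation=cv2.INTER_CUBIC) for x in(a,b)])[:,:,::-1])
```

```text
[0.49997768 0.01308673 0.0937469 ] [ 0.0760989  -0.6821306   0.27674919]
```

View pics/crop1.png

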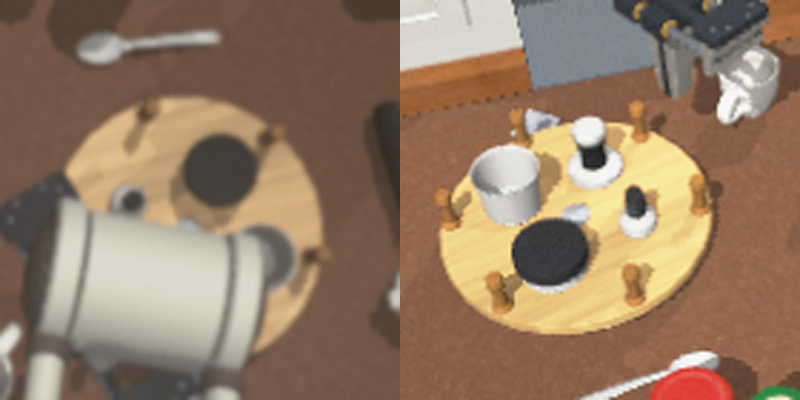

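The side view shows the shut fingers behind and outside the peg at crop (638,120), clear of the tamper and cup. The tray has not moved. The arm hides part of the top view, so I'll use the side view while pushing. Now lowering.

Emit:
apply_moves:
  moves:
    - {"hand": -1,"linear": [-0.2,0.06,0],"rot": [0,0,0]}
    - {"hand": -1,"linear": [0,0,0.6],"rot": [0,0,0]}
    - {"hand": -1,"linear": [0,0,0.6],"rot": [0,0,0]}
    - {"hand": -1,"linear": [0,0,0.5],"rot": [0,0,0]}
    - {"hand": -1,"linear": [0,0,0],"rot": [0,0,0]}

```text
clock: 3.95
position: [0.5081, 0.0073, 0.0464]
orientation: [-180.0, -0.0, 120.1]
force: [0.8, 0.4, 0.9]
finger_gap: 0.0005
grasp_force: 0.0
```

Emit:
apply_moves:
  moves:
    - {"hand": -1,"linear": [-0.002,-0.135,0],"rot": [0,0,-0.233]}
    - {"hand": -1,"linear": [-0.002,-0.135,0],"rot": [0,0,-0.233]}
    - {"hand": -1,"linear": [-0.002,-0.135,0],"rot": [0,0,-0.233]}
    - {"hand": -1,"linear": [-0.002,-0.135,0],"rot": [0,0,-0.233]}
    - {"hand": -1,"linear": [-0.002,-0.135,0],"rot": [0,0,-0.233]}
    - {"hand": -1,"linear": [-0.002,-0.135,0],"rot": [0,0,-0.233]}
    - {"hand": -1,"linear": [-0.002,-0.135,0],"rot": [0,0,-0.233]}
    - {"hand": -1,"linear": [0,0,0],"rot": [0,0,0]}

```text
clock: 4.75
position: [0.4871, -0.0102, 0.0486]
orientation: [179.9, 0.2, 134.1]
force: [0.0, 0.4, 0.3]
finger_gap: 0.0004
grasp_force: 0.0
```

Run:
```python
from h import *
o=bot.get_obs(); p=o["position"][:2]-np.array([.5638,-.0933]); print(o["position"],np.hypot(*p),np.degrees(np.arctan2(p[1],p[0])),o["orientation"][2],o["force"])
b=grab("side","pics/s2.png")["image"][150:290,155:335]
cv2.imwrite("pics/crop2.png",cv2.resize(b,(720,560),interpolation=cv2.INTER_CUBIC)[:,:,::-1])
```

```text
[ 0.48710362 -0.01018487  0.04860369] 0.11309491811544263 132.699979763847 134.11459285641047 [0.00242437 0.40356687 0.29482868]
```

View pics/crop2.png

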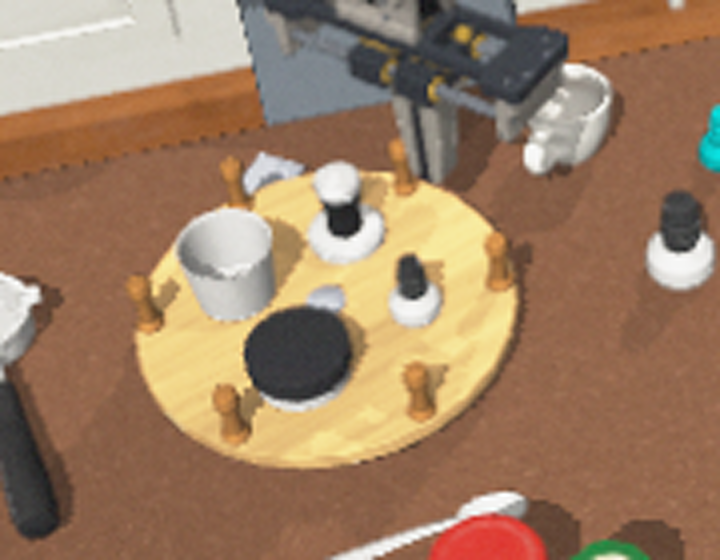

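The fingertips are at crop (437,150), just behind the peg at (402,165), with the force near zero and the tray still in place. Pushing on slowly.

Emit:
apply_moves:
  moves:
    - {"hand": -1,"linear": [0.0,-0.135,0.03],"rot": [0,0,-0.233]}
    - {"hand": -1,"linear": [0.0,-0.135,0.03],"rot": [0,0,-0.233]}
    - {"hand": -1,"linear": [0.0,-0.135,0.03],"rot": [0,0,-0.233]}
    - {"hand": -1,"linear": [0.0,-0.135,0.03],"rot": [0,0,-0.233]}
    - {"hand": -1,"linear": [0.0,-0.135,0.03],"rot": [0,0,-0.233]}
    - {"hand": -1,"linear": [0.0,-0.135,0],"rot": [0,0,-0.233]}
    - {"hand": -1,"linear": [0.0,-0.135,0],"rot": [0,0,-0.233]}
    - {"hand": -1,"linear": [0,0,0],"rot": [0,0,0]}

```text
clock: 5.6
position: [0.4684, -0.0317, 0.0431]
orientation: [180.0, 0.1, 148.1]
force: [1.0, 0.2, 0.3]
finger_gap: 0.0003
grasp_force: 0.0
```

Run:
```python
from h import *
o=bot.get_obs(); p=o["position"][:2]-np.array([.5638,-.0933]); print(o["position"],np.hypot(*p),np.degrees(np.arctan2(p[1],p[0])),o["orientation"][2],o["force"])
b=grab("side","pics/s3.png")["image"][150:290,155:335]
cv2.imwrite("pics/crop3.png",cv2.resize(b,(720,560),interpolation=cv2.INTER_CUBIC)[:,:,::-1])
```

```text
[ 0.46835246 -0.03174308  0.04310528] 0.11357590869212103 147.18084026589162 148.0909844245037 [0.95647363 0.16971375 0.34276604]
```

View pics/crop3.png

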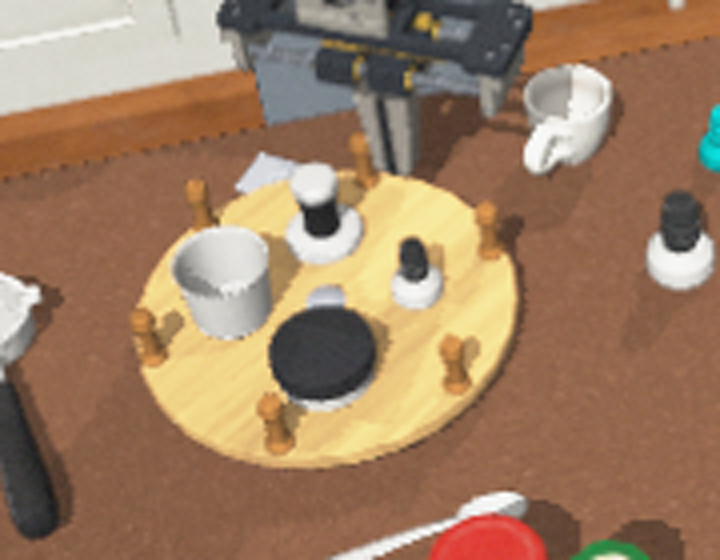

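The pegs have turned by roughly 10°, with the fingers following the peg at (362,160). The things on the tray still stand in their places. Measuring the angles.

```bash
cat >> h.py <<'E'
def things(c,pegs,objs,x0,y0,k):
    a,t,e,P=pegfit(c,[(x0+k*x,y0+k*y) for x,y in pegs]); print("axis",a,"peg%60",t,"rms",e)
    for n,(x,y,z) in objs.items():
        g=onz(c,x0+k*x,y0+k*y,z)[:2]-a; print(n,np.hypot(*g).round(4),(np.degrees(np.arctan2(*g[::-1]))%360).round(1))
E
python3 - <<'E'
from h import *
c=bot.camera("side")
things(c,[(402,146),(234,163),(138,285),(224,395),(417,370),(496,240)],dict(foot=(346,235,.031),cap=(338,170,.083),stop=(414,305,.035),cup=(233,225,.076),lev=(300,345,.056)),155,150,.25)
things(c,[(360,141),(198,188),(140,316),(267,402),(455,342),(488,208)],dict(foot=(324,233,.031),cap=(315,172,.083),stop=(415,285,.035),cup=(222,250,.076),lev=(323,341,.056)),155,150,.25)
E
```

```text
axis [ 0.56529388 -0.09414425] peg%60 22.3356388351283 rms 0.0009871957902940203
foot 0.0559 158.5
cap 0.0632 158.0
stop 0.0568 65.1
cup 0.0595 231.8
lev 0.0581 338.9
axis [ 0.56505145 -0.09442767] peg%60 36.98566869896733 rms 0.0012231158772996813
foot 0.0582 172.9
cap 0.0617 171.0
stop 0.0561 82.0
cup 0.0581 252.8
lev 0.0558 352.8
```

Emit:
apply_moves:
  moves:
    - {"hand": -1,"linear": [0.0,-0.135,0],"rot": [0,0,-0.233]}
    - {"hand": -1,"linear": [0.0,-0.135,0],"rot": [0,0,-0.233]}
    - {"hand": -1,"linear": [0.0,-0.135,0],"rot": [0,0,-0.233]}
    - {"hand": -1,"linear": [0.0,-0.135,0],"rot": [0,0,-0.233]}
    - {"hand": -1,"linear": [0.0,-0.135,0],"rot": [0,0,-0.233]}
    - {"hand": -1,"linear": [0.0,-0.1,0],"rot": [0,0,-0.17]}
    - {"hand": -1,"linear": [0.0,-0.1,0],"rot": [0,0,-0.17]}
    - {"hand": -1,"linear": [0,0,0],"rot": [0,0,0]}

```text
clock: 6.5
position: [0.4561, -0.0549, 0.0424]
orientation: [-180.0, 0.0, 161.0]
force: [0.2, -0.5, -0.8]
finger_gap: 0.0005
grasp_force: 0.0
```

Run:
```python
from h import *
o=bot.get_obs(); p=o["position"][:2]-np.array([.5638,-.0933]); print(o["position"],np.hypot(*p),np.degrees(np.arctan2(p[1],p[0])),o["orientation"][2],o["force"])
b=grab("side","pics/s4.png")["image"][150:290,155:335]
cv2.imwrite("pics/crop4.png",cv2.resize(b,(720,560),interpolation=cv2.INTER_CUBIC)[:,:,::-1])
```

```text
[ 0.45613179 -0.05487189  0.04236597] 0.11432044307660545 160.3578938428909 161.0287445784805 [ 0.16691726 -0.53503541 -0.76639421]
```

View pics/crop4.png

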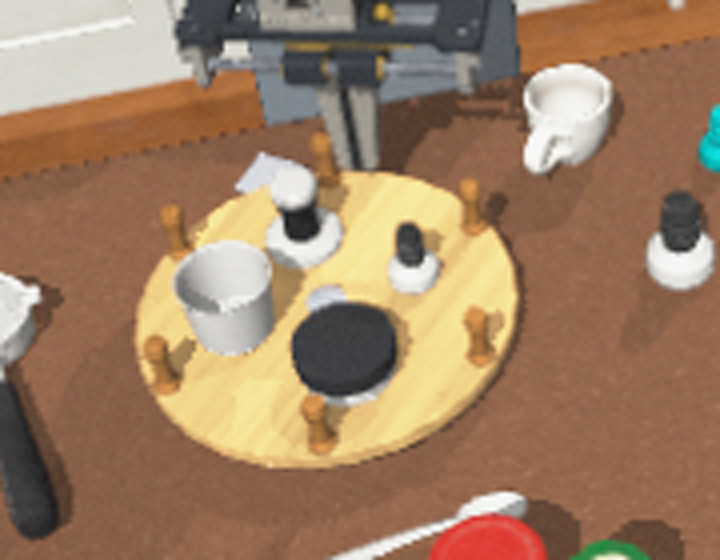

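The tray has followed; the tamper's foot is at (303,241), next to the pointer at (262,172), and still needs a little more.

Run:
```python
from h import *
c=bot.camera("side")
things(c,[(320,140),(171,212),(153,344),(315,403),(478,314),(472,185)],dict(foot=(304,238,.031),cap=(294,173,.083),stop=(414,272,.035),cup=(222,263,.076),lev=(345,337,.056),tip=(236,190,.007),dia=(262,172,.007),hub=(327,298,.032)),155,150,.25)
```

```text
axis [ 0.5651525  -0.09438449] peg%60 50.307489590850324 rms 0.0008060736816436061
foot 0.0575 186.1
cap 0.0641 183.0
stop 0.057 93.3
cup 0.0571 263.6
lev 0.0562 6.3
tip 0.1473 197.9
dia 0.1547 189.6
hub 0.0004 116.5
```

Emit:
apply_moves:
  moves:
    - {"hand": -1,"linear": [0.0,-0.09,0],"rot": [0,0,-0.145]}
    - {"hand": -1,"linear": [0.0,-0.08,0],"rot": [0,0,-0.145]}
    - {"hand": -1,"linear": [0,0,0],"rot": [0,0,0]}
    - {"hand": -1,"linear": [0,0,0],"rot": [0,0,0]}
    - {"hand": -1,"linear": [0.1,0.3,0],"rot": [0,0,0]}
    - {"hand": -1,"linear": [0.2,0.3,0],"rot": [0,0,0]}
    - {"hand": -1,"linear": [0,0,-1],"rot": [0,0,0]}
    - {"hand": -1,"linear": [0,0,-1],"rot": [0,0,0]}

```text
clock: 7.4
position: [0.4492, -0.0382, 0.1018]
orientation: [180.0, -0.2, 163.6]
force: [1.0, -0.8, -0.1]
finger_gap: 0.0003
grasp_force: 0.0
```

Emit:
apply_moves:
  moves:
    - {"hand": -1,"linear": [0,0,-1],"rot": [0,0,0]}
    - {"hand": -1,"linear": [0,0,-1],"rot": [0,0,0]}
    - {"hand": -1,"linear": [0,1,-1],"rot": [0,0,0]}
    - {"hand": -1,"linear": [0,1,0],"rot": [0,0,0]}
    - {"hand": -1,"linear": [0,1,0],"rot": [0,0,0]}
    - {"hand": -1,"linear": [0,1,0],"rot": [0,0,0]}
    - {"hand": -1,"linear": [0,1,0],"rot": [0,0,0]}
    - {"hand": -1,"linear": [0,1,0],"rot": [0,0,0]}

```text
clock: 8.2
position: [0.5011, 0.135, 0.1919]
orientation: [-180.0, -0.0, 163.6]
force: [-0.1, 0.2, -0.3]
finger_gap: 0.0001
grasp_force: 0.0
```

Run:
```python
from h import *
o=bot.get_obs(); print(o["clock"],o["position"],o["orientation"])
a=grab("top","pics/t5.png")["image"][155:275,335:455]; b=grab("side","pics/s5.png")["image"][150:290,170:310]
cv2.imwrite("pics/crop5.png",np.hstack([cv2.resize(x,(400,400),interpolation=cv2.INTER_CUBIC) for x in(a,b)])[:,:,::-1])
```

```text
8.2 [0.50107522 0.13499854 0.19188529] [-1.79991385e+02 -2.67704079e-02  1.63614778e+02]
```

View pics/crop5.png

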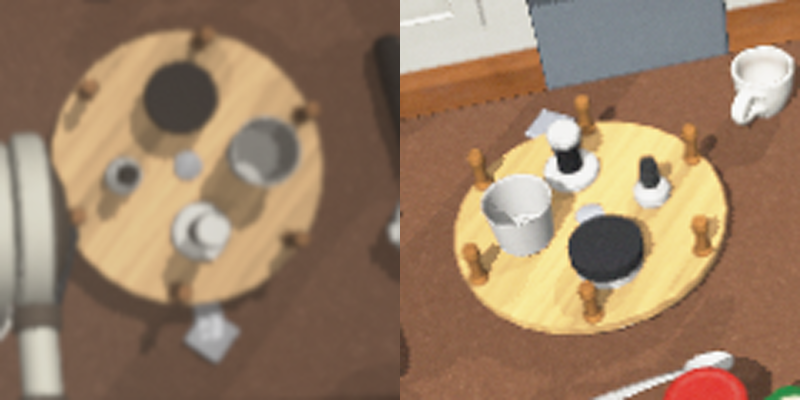

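The fingers are clear and the tray is at rest. In the top crop the hub is at (188,165), the tamper's foot at (202,231) and the pointer diamond at (212,335). Next I'll check the bearings in both views, using masks for the tamper's foot and the pointer.

Run:
```python
from h import *
c=bot.camera("top")
things(c,[(205,34),(87,88),(310,110),(294,238),(179,291)],dict(foot=(201,232,.031),cap=(209,229,.083),stop=(123,177,.035),lev=(180,97,.056),hub=(188,165,.034),dia=(212,335,.007)),335,155,.3)
hsv=cv2.cvtColor(c["image"],cv2.COLOR_RGB2HSV); m=((hsv[:,:,1]<60)&(hsv[:,:,2]>120)).astype(np.uint8)
w=np.zeros_like(m); w[212:238,384:408]=m[212:238,384:408]
ct=max(cv2.findContours(w,0,1)[0],key=cv2.contourArea);print(cv2.boundingRect(ct),cv2.minEnclosingCircle(ct),cv2.contourArea(ct))
c=bot.camera("side")
s=140/400
things(c,[(583,100),(477,155),(471,249),(588,287),(702,222),(690,129)],dict(foot=(571,170,.031),cap=(564,123,.083),stop=(652,192,.035),lev=(606,240,.056),hub=(590,211,.034),dia=(549,126,.007)),170-400*s,150,s)
```

```text
axis [ 0.5637655  -0.09315661] peg%60 52.2647159645287 rms 0.0014489672465190346
foot 0.0599 192.7
cap 0.0576 188.5
stop 0.0547 100.0
lev 0.0568 5.9
hub 0.0034 265.9
dia 0.1507 189.5
(386, 215, 18, 18) ((394.95001220703125, 223.9499969482422), 9.01147747039795) 222.0
axis [ 0.56542258 -0.09377203] peg%60 52.590516638822635 rms 0.0004832247808730181
foot 0.0591 189.4
cap 0.0662 185.7
stop 0.0565 96.6
lev 0.056 7.8
hub 0.0011 206.8
dia 0.1488 188.7
```

```bash
python3 -c "
from cell import bot
print(bot.job_done())"
```

```text
the job is handed in; nothing more can be done
None
```

The job is handed in: the tray is at rest with the small tamper about in line with the pointer (tamper roughly 188–190°, pointer about 189°), turned only by pushing one rim peg, and the gripper is clear of everything.

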